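Unlock the shielded pot under the magnifier lamp

ROBOT

A 6-joint arm with a two-finger parallel gripper is mounted at the origin on a cart in front of the work surface, level with it; the furniture and walls round the work are solid. World frame = base frame: x ahead of the robot, y to its left, z up, the work surface at z = 0. Lengths are in mm, angles in rad, forces in N, time in s.
With the tool pointing down it reaches from about 350 to 975 mm from the base axis. Payload 7.1 kg.
Tool frame: the origin (TCP) lies at the very end of the fingers, on their centre line; the grasp point (between the pads) lies tcp_to_grasp behind it (tcp_to_grasp is the distance from the TCP to the grasp point, in mm); z points along the fingers, x is the direction in which the jaws open and shut, and the axes are right-handed (so a half turn about z gives the same grasp; the last joint's range is limited). The gripper opens to 88 mm and grips with 3 to 60 N. Pads are 20 mm wide; open, the fingers measure 115 mm over their backs; the gripper's body (75 mm by 178 mm) begins 61 mm behind the grasp point.
Start: joints at [-1.165, 0.423, 1.63, -0, 1.089, -0.019], TCP at [257.601, -569.426, 183.875] pointing down, gripper open.
Joint ranges: [-3, 3], [-0.9, 2.11], [0.09, 2.58], [-1.31, 4.45], [0.11, 2.69], [-2.54, 2.54]. Speed limits (rad/s): [2.39, 2.39, 3.01, 3.14, 3.14, 3.14].

INTERFACE

Orientations are given as a rotation vector (axis times angle).
In Python, from workcell import get_obs, get_image, close_job, recognise, mark_of, tcp_to_grasp gives the robot as it stands. The module is installed in compiled form; this text tells all that it offers.
- The arm moves only by the tool move_arm, never from a script. Its argument "motion" is a list of rows, each a list of 7 numbers: the shift along the world's x, y, z in mm, then the turn, a rotation vector about the world's x, y, z in rad, then the finger opening in mm, from 0 to 87.8. A call has 1 to 5 rows; each row is the pose to reach, as a shift and turn from the pose commanded when the call began; what a row does not reach only later rows make up. A row lasts 1/12 s, in which the tool goes at most 41.7 mm and 7.16 degrees, less where a joint would pass 70% of its speed; a pose out of reach is approached as far as the arm can. A call with a gripper value outside its range is refused whole. The fingers move at their own pace and stop on an object; the grip force is fixed at half the most. Time passes only in rows, so rows that repeat a pose let the fingers close. It gives the time, the measured TCP pose, the force and the opening at its end, in the units of the state.
- get_obs(): the state, without advancing time (a new reading comes with each control period).
- get_image(name): name is "scene" or "top" or "wrist"; returns a dict with "color" (480x640x3 uint8, red, green, blue), "mtx" (3x3 intrinsics, pixels), "k1" (the pictures are not rectified: a ray, as slopes to the right and down, at radius r is drawn at 1 + k1 r^2 times it, then the intrinsics apply), "camera_from_world" (4x4, takes a point from world to camera coordinates). Camera axes: x right, y up, looking along -z (the intrinsics and any distortion apply to the point x, -y, -z); pixel columns grow to the right and rows downward; lengths in mm; the calibration is good to about 2 mm. A picture is of the moment at which its call begins. There is no depth.
- close_job(): hands the job in, once; it reports no verdict.
Trained networks look in a picture, given as the dict that the camera call returned (one of the last four; its "shot" number tells which), for a name from the list of things; names that differ only in an ending like _2 or _b are one class to them, and where a whole thing is asked for, a point or a joint stands for the part that bears it (a point fixed in the world has none). Each returns a list of dicts, best first, with "p" (0 to 1); they miss things now and then, are a little off and sometimes report something else, mostly with a low value. They report only what shows in the picture. A call takes as long as a camera call.
- recognise(picture, label): "bbox" ([centre column, centre row, width, height] in pixels, round what is visible of it).
- mark_of(picture, label): "location" ([row, column] in pixels: a listed point, or the origin of a listed thing).
The state is a dict: "t": time; "qpos": joint angles; "qvel": joint speeds; "joint_torque": joint torques, N m; "ee_pos": TCP position; "orientation": TCP orientation; "ft_force": force on the tool from outside, world axes, zero at the start; "moment": the same for the moment, N m; "width": finger opening in mm.
Only numpy, scipy, OpenCV 4.12 (cv2) and the standard library are available. Lean on these libraries where they do the work, as an engineer would, in place of code of your own. Each camera call takes 0.05 s, during which the arm holds its last target. There are 200 camera calls.

TASK

Make the shielded pot ready for unloading: swing the magnifier lamp that hangs over it well clear to the robot's right, then push the pot's blue cap down against its spring, twist it counter-clockwise out of its catch and let go, so that it springs up and the orange band shows. Leave the lamp swung clear, and do not shift or topple the glassware and other things standing around.

Things in the scene. Friction and masses are not known exactly. Their poses are not given: they have to be found in the camera images.
- station: fixed station: base plate 275 x 140 x 10 mm with a grey shielded pot (108 mm across) and, 160 mm along its +x (away from the robot), the lamp's post. Origin on the bench, on the pot's upright axis; z up. The pot's collar (132 mm across, top 70 mm above the bench) has two steel hooks (57 mm from the axis at +y and -y, tops 98 mm above the bench) that catch the cap's lugs
- cap_top (a point): centre of the flat top face of the pot's blue cap (96 mm across, 30 mm thick); moves with it, 110 mm above the bench while locked. A white fin 90 mm long, 10 mm thick, 20 mm tall stands on this face across its middle; the point's x axis runs along the fin, z up. Face and fin may be pressed, pushed or gripped. Two lugs stick out to 58 mm from the axis, square to the fin
- cap_lift (a joint): height of the captive cap in m: 0 = held by its catch, negative = pushed down (stop at -0.008), +0.018 = sprung up, orange band showing below it. A spring pushes it up, 6 N at 0, 8 N at -0.008. The catch's lip is 5 mm deep: the cap turns out of it only while pushed down 6 mm or more. It stays on its stem and cannot be lifted off
- cap_turn (a joint): turn of the cap in rad: 0 to 0.1 = in the catch, grows counter-clockwise seen from above, stop at 0.85. The lugs are past the lips from about 0.5; let go there (0.55 to 0.8), the cap springs up by itself. Friction about 0.08 N m, so it stays where it is left
- lamp_swing (a joint): swing of the lamp arm in rad about its upright pivot: 0 = straight over the pot, grows counter-clockwise seen from above, which carries the lamp to the robot's right (-y); range -0.3 to 1.6. Friction about 0.15 N m, so it stays where it is left; a light push on the side of the ring or the bar moves it
- lamp_head (a point): centre of the round magnifier lamp at the arm's end: a white ring 90 mm across, from 168 to 190 mm above the bench, with a clear lens; moves with the arm. The point's x axis points along the arm to the pivot, 160 mm away; z up. A round white bar 16 mm thick joins the ring to the pivot's hub
- lamp_pivot (a point): on the lamp arm's upright pivot axis, 180 mm above the bench; its hub is 36 mm across and 206 mm tall over the bench, with a post below
- beaker_1: empty clear glass beaker, 71 mm across, 86 mm tall, a bystander; origin at the centre of its underside
- lead_pot_1: dark grey lead pot, 45 mm across, 100 mm tall, a bystander; origin at the centre of its underside
- vial_1: white-capped glass vial with a green band, 41 mm across, 75 mm tall, a bystander; origin at the centre of its underside
- timer: white bench timer lying flat, 66 x 64 x 18 mm, a bystander; origin at the centre of its underside
- vial_2: white-capped glass vial, 41 mm across, 75 mm tall, a bystander; origin at the centre of its underside
- tape_roll: green roll of label tape lying flat, 69 mm across, 18 mm tall, a bystander; origin at the centre of its underside

How it is judged:
By the outcome, as a careful person would: the job done as asked, in the order asked, and still so for the second after the job is handed in, with the robot touching nothing.
It also fails if it takes over 48 s, if anything falls off the work surface, if the arm or the gripper's body presses on something with over 40 N, if the wrist force passes 120 N, or if a joint passes its speed limit or range.

## Working session

There is one attempt and no reset: what is moved stays moved. The work goes in short steps, Python scripts to look and compute and a tool call to move; the robot and the scene stay as the last step left them, time stands still between calls to the robot, and variables do not carry over. Pictures are saved under pics/ and viewed, about 8 in all and at most 12, crops included, and the job is handed in when it is done.

Besides the shell and the picture viewer there is one more tool, called as a command line: name --pt "numbers of a row" for each row, then --argument value for the rest. move_arm: Moves the arm, as the interface text tells. Its arguments: {"type":"object","properties":{"motion":{"type":"array"}},"required":["motion"]}

```bash
mkdir -p pics
cat > h.py <<'E'
import numpy as np, cv2
from workcell import *
def cam(im):
    return np.array(im["mtx"]),im["k1"],np.array(im["camera_from_world"])
def ray(im,row,col):
    K,k1,T=cam(im)
    d=cv2.undistortPoints(np.array([[[col,row]]],float),K,np.array([k1,0,0,0,0.]))[0,0]  # iterates
    v=np.array([d[0],-d[1],-1.]); R=T[:3,:3]
    return -R.T@T[:3,3], R.T@v
def at_z(im,row,col,z):
    o,v=ray(im,row,col); return o+v*(z-o[2])/v[2]
def proj(im,p):
    K,k1,T=cam(im); c=T[:3,:3]@np.array(p,float)+T[:3,3]; x=c[0]/-c[2];y=-c[1]/-c[2]
    s=1+k1*(x*x+y*y); return K[0,0]*x*s+K[0,2],K[1,1]*y*s+K[1,2]
def save(im,n): cv2.imwrite("pics/"+n,im["color"][:,:,::-1])
E
python3 - <<'E'
from h import *
print(tcp_to_grasp, get_obs())
Z=dict(station=0,cap_top=110,lamp_head=180,lamp_pivot=180,beaker_1=0,lead_pot_1=0,vial_1=0,timer=0,vial_2=0,tape_roll=0)
for n in ["top","scene"]:
    im=get_image(n); save(im,n+"1.png"); print(n,im["k1"],ray(im,240,320))
    for l,z in Z.items():
        for m in mark_of(im,l)[:2]:
            print(l,round(m["p"],2),np.round(m["location"]),np.round(at_z(im,*m["location"],z)))
E
```

```text
18.700000000000003 {'t': 0.0, 'qpos': array([-1.16495222e+00,  4.23831559e-01,  1.63072655e+00, -5.00407513e-05,
        1.08858407e+00, -1.90095189e-02]), 'qvel': array([-1.67158145e-04, -1.14989760e-03, -4.15375395e-05, -1.62550211e-03,
       -4.01789978e-05, -1.42474579e-03]), 'joint_torque': array([-6.02395812e-03, -5.44641101e+01, -2.73672295e+01,  6.40985160e-02,
        2.29363289e-02, -9.21418427e-05]), 'ee_pos': array([ 257.36982043, -568.85041889,  183.09317818]), 'orientation': array([-2.63918447e+00,  1.70267569e+00,  2.05812746e-03]), 'ft_force': array([-0.39768069, -1.17755506, -0.92173742]), 'moment': array([ 0.05427866,  0.00831463, -0.01189989]), 'width': 87.84295362309375}
top -0.06906725600282355 (array([ 356.17206809,  -36.36394755, 1177.81693987]), array([ 0.14732743,  0.02834544, -0.98868247]))
station 0.8 [285. 313.] [436.  14.   0.]
station 0.44 [313. 211.] [380. 231.   0.]
lamp_head 0.55 [279. 308.] [434.  14. 180.]
lamp_head 0.28 [195. 220.] [593. 177. 180.]
lamp_pivot 0.77 [192. 323.] [594. -15. 180.]
beaker_1 0.87 [298. 445.] [ 404. -265.    0.]
lead_pot_
[... 208 characters left out ...]
l_2 0.69 [200. 443.] [ 615. -270.    0.]
tape_roll 0.65 [239. 223.] [537. 207.   0.]
scene 0.009179180926127057 (array([  33.12424848,  579.96630809, 1033.24145177]), array([ 0.39463585, -0.52342492, -0.75551018]))
station 0.64 [306. 325.] [445.  12.   0.]
cap_top 0.95 [279. 328.] [437.  16. 110.]
lamp_head 0.65 [256. 334.] [432.   4. 180.]
lamp_pivot 0.74 [209. 277.] [605. -23. 180.]
beaker_1 0.35 [256. 330.] [ 522. -109.    0.]
lead_pot_1 0.77 [222. 365.] [ 520. -255.    0.]
lead_pot_1 0.2 [204. 340.] [ 606. -267.    0.]
vial_1 0.57 [203. 339.] [ 612. -267.    0.]
timer 0.71 [391. 286.] [381. 222.   0.]
vial_2 0.57 [203. 339.] [ 612. -267.    0.]
tape_roll 0.77 [347. 232.] [536. 217.   0.]
```

View pics/top1.png

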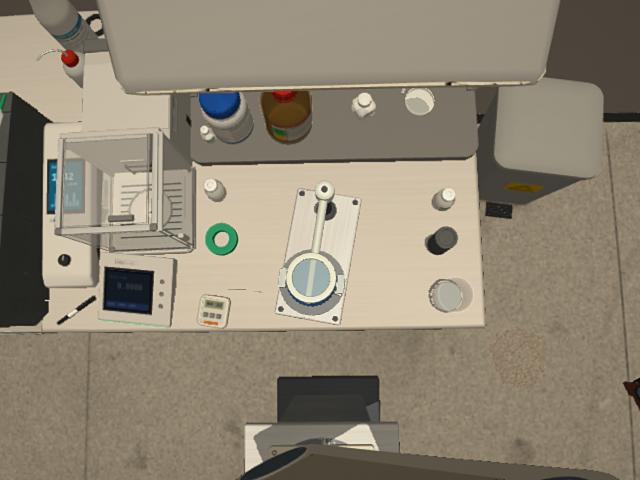

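View pics/scene1.png

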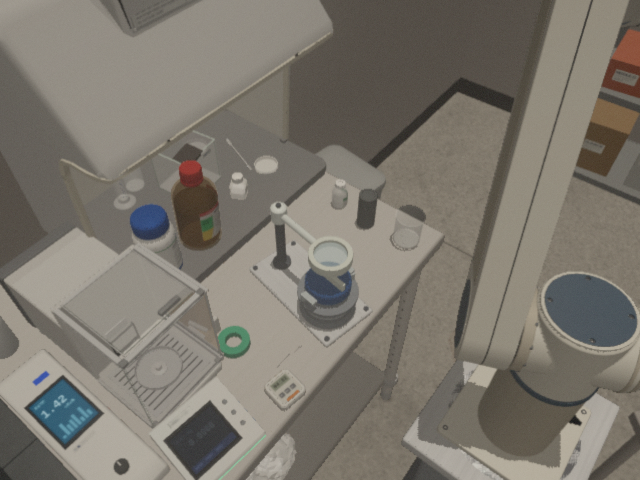

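Top view: the pot and lamp ring are at about (313, 280), the hub at (324, 190), and the glassware stands well to the sides. Scene view: the cap is at (328, 280) under the ring. The hood's front edge is at the back, so I'll check its clearance before moving.

Run:
```python
from h import *
a=get_image("top"); b=get_image("scene")
def tri(p,q):
    o1,v1=ray(a,p[1],p[0]); o2,v2=ray(b,q[1],q[0])
    s=np.linalg.lstsq(np.c_[v1,-v2],o2-o1,rcond=None)[0]
    x,y=o1+s[0]*v1,o2+s[1]*v2; return np.round((x+y)/2),np.linalg.norm(x-y).round()
print(tri((120,88),(68,160)),tri((543,78),(330,35)))
for l in ["lamp_head","lamp_pivot"]:
    p=mark_of(a,l)[0]["location"];q=mark_of(b,l)[0]["location"];print(l,tri(p[::-1],q[::-1]))
```

```text
(array([711., 285., 457.]), np.float64(59.0)) (array([ 711., -347.,  402.]), np.float64(4.0))
lamp_head (array([434.,  13., 181.]), np.float64(2.0))
lamp_pivot (array([595., -15., 186.]), np.float64(8.0))
```

move_arm --pt "0 0 40 0 0 0 0" --pt "0 0 80 0 0 0 0" --pt "0 0 116 0 0 0 0" --pt "13 38 116 0 0 0 0" --pt "26 76 116 0 0 0 0"

```text
t: 1.82
ee_pos: [284.1, -495.1, 302.6]
orientation: [2.635, -1.705, 0.008]
ft_force: [1.4, 1.1, -0.3]
width: 57.9
```

move_arm --pt "13 39 0 0 0 0 0" --pt "26 78 0 0 0 0 0" --pt "39 117 0 0 0 0 0" --pt "52 156 0 0 0 0 0" --pt "65 195 0 0 0 0 0"

```text
t: 2.23
ee_pos: [348.7, -296.6, 300.1]
orientation: [2.639, -1.704, 0.001]
ft_force: [0.5, -0.3, 0.0]
width: 24.4
```

move_arm --pt "13 39 0 0 0 0 0" --pt "26 78 0 0 0 0 0" --pt "39 117 0 0 0 0 0" --pt "52 156 0 0 0 0 0" --pt "65 195 0 0 0 0 0"

```text
t: 2.65
ee_pos: [413.8, -101.5, 300.3]
orientation: [-2.639, 1.703, -0.002]
ft_force: [0.9, -0.9, 0.4]
width: 0.4
```

move_arm --pt "13 39 0 0 0 0 0" --pt "26 78 0 0 0 0 0" --pt "39 117 0 0 0 0 0" --pt "52 156 0 0 0 0 0" --pt "70 193 0 0 0 0 0"

```text
t: 3.07
ee_pos: [483.3, 91.9, 300.2]
orientation: [-2.64, 1.702, -0.0]
ft_force: [1.3, -0.3, 0.4]
width: 0.7
```

move_arm --pt "0 0 -40 0 0 0 0" --pt "0 0 -80 0 0 0 0" --pt "0 0 -115 0 0 0 0" --pt "0 0 -138 0 0 0 0" --pt "0 0 -138 0 0 0 0"

```text
t: 3.48
ee_pos: [479.9, 89.2, 157.5]
orientation: [2.635, -1.7, -0.01]
ft_force: [-0.5, -0.5, -0.9]
width: 0.7
```

move_arm --pt "-10 -20 0 0 0 0 0" --pt "-19 -33 0 0 0 0 0" --pt "-26 -47 0 0 0 0 0" --pt "-32 -62 0 0 0 0 0" --pt "-36 -77 0 0 0 0 0"

```text
t: 3.9
ee_pos: [448.1, 11.9, 163.6]
orientation: [-2.639, 1.702, -0.003]
ft_force: [0.0, 0.0, 0.8]
width: 0.7
```

move_arm --pt "-2 -15 0 0 0 0 0" --pt "-3 -31 0 0 0 0 0" --pt "-2 -47 0 0 0 0 0" --pt "0 -62 0 0 0 0 0" --pt "4 -77 0 0 0 0 0"

```text
t: 4.32
ee_pos: [452.4, -65.5, 163.8]
orientation: [-2.639, 1.703, -0.004]
ft_force: [0.2, 0.4, -0.2]
width: 0.6
```

move_arm --pt "6 -15 0 0 0 0 0" --pt "13 -29 0 0 0 0 0" --pt "22 -42 0 0 0 0 0" --pt "32 -54 0 0 0 0 0" --pt "32 -54 0 0 0 0 0"

```text
t: 4.73
ee_pos: [486.6, -120.6, 163.5]
orientation: [-2.638, 1.705, -0.006]
ft_force: [0.2, 0.2, 0.4]
width: 0.5
```

Run:
```python
from h import *
im=get_image("scene"); save(im,"s2.png"); print(get_obs()["ft_force"])
for l,z in dict(lamp_head=180,cap_top=110).items():
    for m in mark_of(im,l)[:2]: print(l,m["p"],at_z(im,*m["location"],z).round())
```

```text
[ 0.13782059 -0.10164977 -0.2376365 ]
lamp_head 0.82 [436.   2. 180.]
cap_top 0.94 [437.  14. 110.]
```

View pics/s2.png

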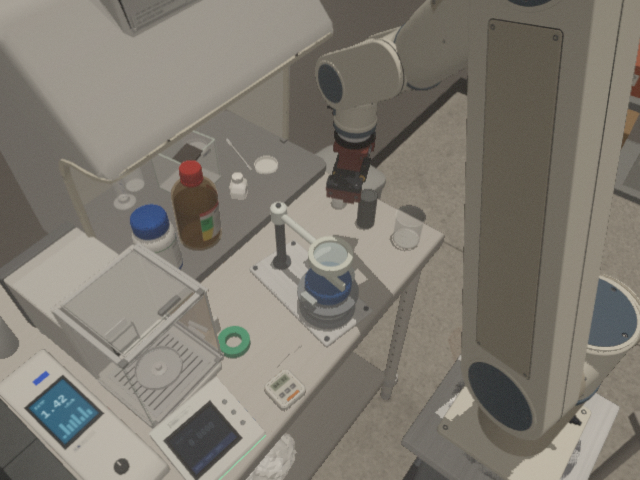

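The ring is still at (330, 255). The gripper shows at about (345, 190), far to the right of it, so it swept past without contact. I'll compare the measured TCP with the picture.

Run:
```python
from h import *
o=get_obs(); print(o["ee_pos"],o["qpos"],o["ft_force"],o["t"])
for n in ["scene","top"]:
    im=get_image(n); save(im,n+"3.png")
    print(n,"tcp px",proj(im,o["ee_pos"]),"head px",proj(im,[434,13,180]),"base",proj(im,[0,0,0]))
```

```text
[ 483.49994441 -118.26040581  162.28748308] [-2.63928736e-01  2.66154082e-01  1.92499130e+00  2.39216483e-04
  9.50442910e-01  8.82340102e-01] [ 0.47668203  0.32504813 -0.22777727] 4.8833
scene tcp px (np.float64(348.48401987601125), np.float64(214.96827995115848)) head px (np.float64(330.4353450217319), np.float64(257.8057720765077)) base (np.float64(513.6526802748706), np.float64(422.1837428902139))
top tcp px (np.float64(380.5783700113895), np.float64(251.871955881852)) head px (np.float64(308.9755962010234), np.float64(279.1776466635372)) base (np.float64(322.1228765759258), np.float64(498.72360539831107))
```

View pics/top3.png

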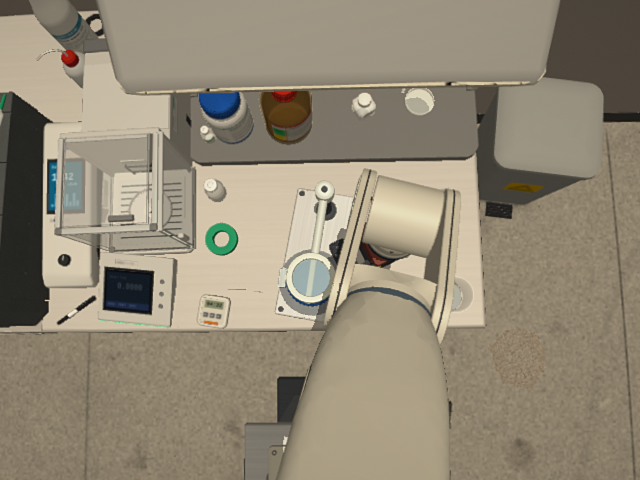

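Top view: the ring is unmoved at (310, 280) and the gripper is beside it at about (365, 250). The fingers must have passed above the ring, so I'll zoom in on the tip.

Run:
```python
from h import *
im=get_image("scene"); o=get_obs(); p=o["ee_pos"]; c=im["color"][130:250,270:430,::-1].copy()
c=cv2.resize(c,None,fx=5,fy=5,interpolation=cv2.INTER_CUBIC)
for dz in (0,20,40,80):
    u,v=proj(im,p+[0,0,dz]); print(dz,u,v); cv2.circle(c,(int((u-270)*5),int((v-130)*5)),4,(0,255,0),-1)
cv2.imwrite("pics/z.png",c)
w=get_image("wrist"); save(w,"w3.png"); print(ray(w,240,320), proj(w,p), proj(w,[434,13,180]))
```

```text
0 348.48312813076666 215.24321326370654
20 348.9445942045575 208.78982429588808
40 349.41811280554134 202.16930916549336
80 350.40326290856785 188.40001517236294
(array([551.28487401, -87.05344227, 363.84274468]), array([-0.25765937, -0.11922551, -0.95888797])) (np.float64(319.0072684862217), np.float64(266.0551587750932)) (np.float64(51.045098320516104), np.float64(260.7023268908271))
```

View pics/z.png

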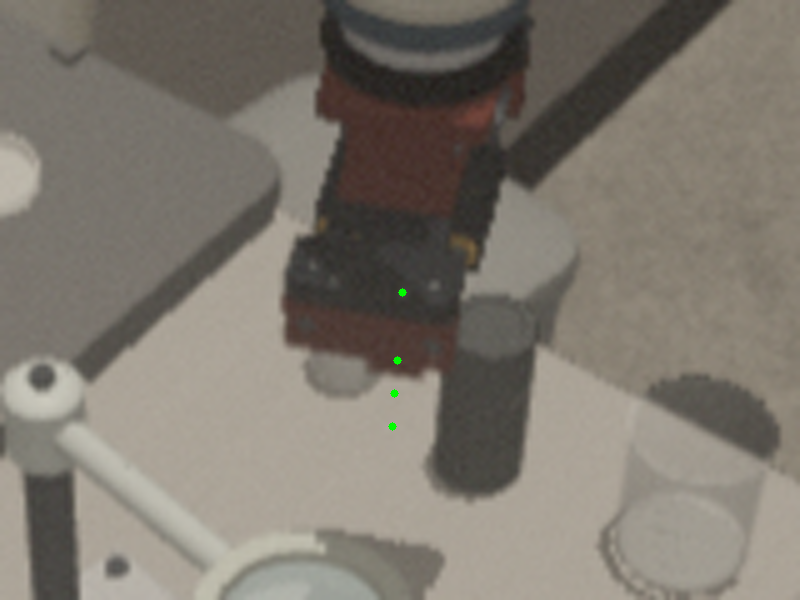

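View pics/w3.png

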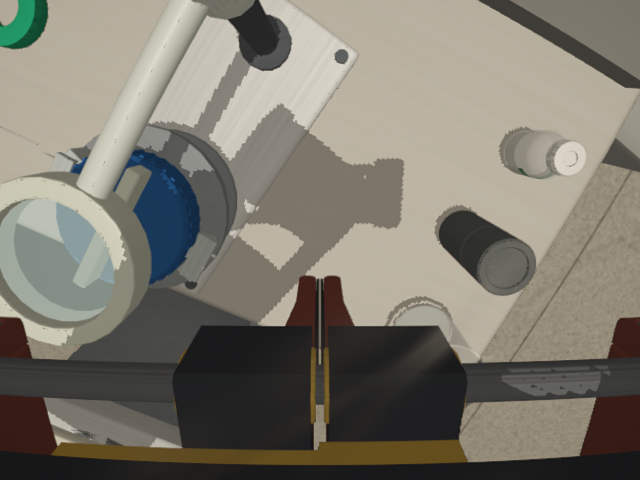

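Run:
```python
from h import *
from scipy.spatial.transform import Rotation as Ro
o=get_obs(); p=o["ee_pos"]; R=Ro.from_rotvec(o["orientation"]).as_matrix(); w=get_image("wrist")
print(R.round(3)); K,k,T=cam(w); print("cam in tool",(R.T@(-T[:3,:3].T@T[:3,3]-p)).round(), "look",(R.T@(T[:3,:3].T@[0,0,-1])).round(3))
for y in (-12,0,12):
  for dz in (0,20,40,60,80): print(y,dz,np.round(proj(w,p+R@[0,y,-dz])),np.round(proj(w,p+R@[13.5,y,-dz])))
o,v=ray(w,260,65); print("ring centre at z180",at_z(w,260,65,180), at_z(w,42,265,0),at_z(w,57,342,10))
t=get_image("top"); 
for c in ((302,192),(358,202),(335,319)): print(at_z(t,c[1],c[0],10))
```

```text
[[ 0.413 -0.911 -0.   ]
 [-0.911 -0.413  0.   ]
 [-0.     0.    -1.   ]]
cam in tool [   0.  -75. -202.] look [0.001 0.276 0.961]
-12 0 [319. 245.] [344. 245.]
-12 20 [319. 257.] [346. 257.]
-12 40 [319. 272.] [349. 272.]
-12 60 [319. 290.] [353. 290.]
-12 80 [319. 314.] [358. 314.]
0 0 [319. 266.] [343. 266.]
0 20 [319. 280.] [346. 280.]
0 40 [319. 297.] [349. 297.]
0 60 [319. 318.] [352. 318.]
0 80 [319. 344.] [357. 344.]
12 0 [319. 286.] [343. 286.]
12 20 [319. 302.] [345. 302.]
12 40 [319. 321.] [348. 320.]
12 60 [319. 344.] [352. 344.]
12 80 [319. 373.] [356. 373.]
ring centre at z180 [437.73700574   5.91288179 180.        ] [596.86326786 -15.24815888   0.        ] [611.255962   -81.44235845  10.        ]
[635.47151892  34.56627718  10.        ]
[611.0776037  -85.41439566  10.        ]
[363.41692926 -31.94901922  10.        ]
```

The base plate and ring positions agree across all three cameras. The visible finger ends, however, sit about 30–40 mm behind the stated TCP, so the fingers went over the ring. I'll go back and sweep again lower.

move_arm --pt "0 0 40 0 0 0 0" --pt "0 0 80 0 0 0 0" --pt "0 10 110 0 0 0 0" --pt "0 50 110 0 0 0 0" --pt "0 90 110 0 0 0 0"

```text
t: 5.6
ee_pos: [484.9, -28.3, 274.4]
orientation: [-2.635, 1.706, -0.007]
ft_force: [0.8, 0.8, -0.6]
width: 0.3
```

move_arm --pt "0 40 0 0 0 0 0" --pt "0 80 0 0 0 0 0" --pt "0 120 0 0 0 0 0" --pt "0 120 -40 0 0 0 0" --pt "0 120 -75 0 0 0 0"

```text
t: 6.02
ee_pos: [484.7, 94.5, 197.5]
orientation: [-2.641, 1.695, -0.006]
ft_force: [-0.2, 0.1, -1.1]
width: 0.5
```

move_arm --pt "0 0 -30 0 0 0 0" --pt "0 0 -50 0 0 0 0" --pt "0 0 -62 0 0 0 0" --pt "0 0 -62 0 0 0 0"

```text
t: 6.35
ee_pos: [481.2, 91.5, 132.2]
orientation: [2.637, -1.7, -0.006]
ft_force: [-0.0, 0.1, 0.4]
width: 0.6
```

move_arm --pt "-8 -14 0 0 0 0 0" --pt "-15 -26 0 0 0 0 0" --pt "-21 -36 0 0 0 0 0" --pt "-26 -45 0 0 0 0 0" --pt "-26 -45 0 0 0 0 0"

```text
t: 6.77
ee_pos: [456.7, 45.1, 135.5]
orientation: [2.638, -1.705, 0.001]
ft_force: [-0.4, 0.1, -0.7]
width: 0.4
```

Run:
```python
from h import *
o=get_obs(); print(o["ee_pos"],o["ft_force"])
im=get_image("scene"); t=get_image("top"); c=im["color"][160:310,230:430,::-1].copy(); d=t["color"][160:310,230:430,::-1]
cv2.imwrite("pics/s4.png",cv2.resize(np.hstack([c,d]),None,fx=2,fy=2,interpolation=cv2.INTER_CUBIC)); print(mark_of(im,"lamp_head")[:1],proj(im,[434,13,180]))
```

```text
[456.74848103  45.09252126 135.49051352] [-0.43432805  0.12929618 -0.69856096]
[{'location': [249.7, 337.2], 'p': 0.82}] (np.float64(330.4353450217319), np.float64(257.8057720765077))
```

View pics/s4.png

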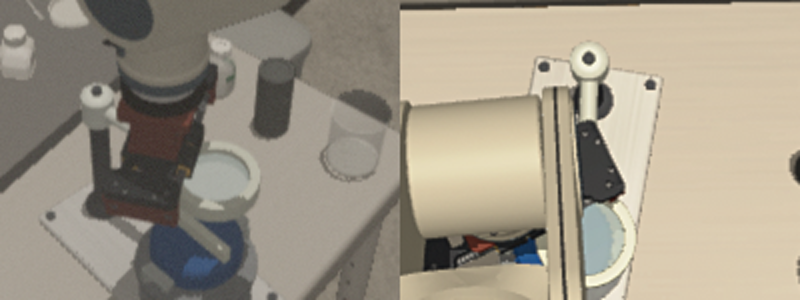

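The scene crop shows the ring now displaced to about (337, 250) with the finger against its left side. Continuing the arc.

move_arm --pt "-5 -15 0 0 0 0 0" --pt "-9 -30 0 0 0 0 0" --pt "-11 -45 0 0 0 0 0" --pt "-12 -61 0 0 0 0 0" --pt "-11 -77 0 0 0 0 0"

```text
t: 7.33
ee_pos: [446.7, -30.5, 135.0]
orientation: [-2.64, 1.702, 0.0]
ft_force: [1.0, 1.5, 0.0]
width: 0.6
```

move_arm --pt "2 -15 0 0 0 0 0" --pt "6 -30 0 0 0 0 0" --pt "12 -45 0 0 0 0 0" --pt "19 -59 0 0 0 0 0" --pt "28 -72 0 0 0 0 0"

```text
t: 7.75
ee_pos: [474.9, -102.7, 134.9]
orientation: [-2.64, 1.703, 0.001]
ft_force: [1.3, 2.5, -0.4]
width: 0.2
```

move_arm --pt "10 -12 0 0 0 0 0" --pt "14 -16 0 0 0 0 0" --pt "17 -20 0 0 0 0 0" --pt "17 -20 0 0 0 0 0"

```text
t: 8.08
ee_pos: [492.1, -122.7, 134.7]
orientation: [2.64, -1.703, 0.0]
ft_force: [-0.6, -0.4, 0.3]
width: 0.4
```

Run:
```python
from h import *
o=get_obs(); print(o["ee_pos"],o["ft_force"])
im=get_image("scene"); save(im,"s5.png"); w=get_image("wrist")
for i in (im,w):
  for m in mark_of(i,"lamp_head")[:2]: print(m,at_z(i,*m["location"],180))
```

```text
[ 492.09990598 -122.73150809  134.73205042] [-0.55780941 -0.43171126  0.33023471]
{'location': [265.1, 449.3], 'p': 0.79} [ 530.25628649 -166.5311652   180.        ]
```

View pics/s5.png

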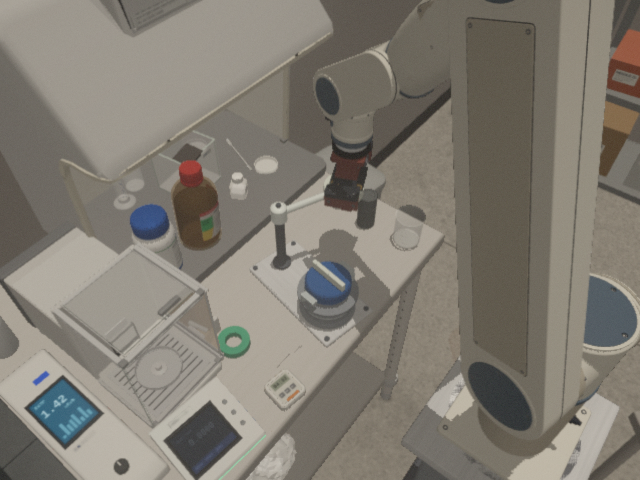

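The lamp is now at about (530, -166), a swing of 1.34 rad. The cap is uncovered at (328, 280) and its fin runs from (313, 262) to (345, 290). I'll back off, rise and look from above the cap.

move_arm --pt "-15 20 0 0 0 0 0" --pt "-20 30 40 0 0 0 10" --pt "-20 30 80 0 0 0 20" --pt "-30 60 100 0 0 -0.1 40" --pt "-40 95 100 0 0 -0.2 40"

```text
t: 8.7
ee_pos: [454.5, -27.7, 239.7]
orientation: [-2.446, 1.963, -0.012]
ft_force: [1.3, 0.0, 0.5]
width: 23.6
```

move_arm --pt "-5 20 0 0 0 -0.1 40" --pt "-15 42 0 0 0 -0.22 40" --pt "-15 42 0 0 0 -0.34 40" --pt "-15 42 0 0 0 -0.42 40" --pt "-15 42 0 0 0 -0.42 40"

```text
t: 9.12
ee_pos: [436.0, 15.3, 235.0]
orientation: [-1.993, 2.428, -0.0]
ft_force: [0.2, -0.1, -0.1]
width: 40.1
```

Run:
```python
from h import *
from scipy.spatial.transform import Rotation as Ro
o=get_obs(); R=Ro.from_rotvec(o["orientation"]).as_matrix(); print(o["ee_pos"],"jaw deg",np.degrees(np.arctan2(R[1,0],R[0,0])),o["width"],o["qpos"][5])
for n in ("wrist","scene"):
    im=get_image(n)
    if n=="wrist": save(im,"w6.png"); print("tcp",proj(im,o["ee_pos"]))
    for l,z in (("cap_top",110),("lamp_head",180)):
        for m in mark_of(im,l)[:1]: print(n,l,m,at_z(im,*m["location"],z))
```

```text
[436.02127278  15.29139575 235.00889442] jaw deg -101.2508800102945 40.07192273310419 1.775032985154146
tcp (np.float64(318.1615993659152), np.float64(266.7044093717539))
wrist cap_top {'location': [212.9, 322.9], 'p': 0.58} [437.96968841  11.0100568  110.        ]
wrist lamp_head {'location': [42.6, 569.1], 'p': 0.76} [ 531.4349851  -165.48265882  180.        ]
scene cap_top {'location': [275.8, 328.8], 'p': 0.78} [440.45703031   7.23758533 110.        ]
scene lamp_head {'location': [187.9, 342.0], 'p': 0.97} [ 534.00541293 -162.30448504  180.        ]
```

View pics/w6.png

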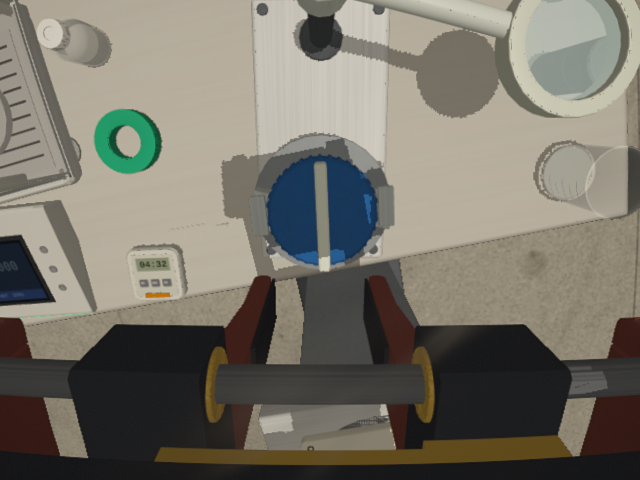

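Wrist view: the cap is centred at (322, 212) and the fin runs from (320, 163) to (324, 268). The lamp is clear at (570, 45). The finger tips show at row 277, about 40 mm short of the TCP, as before. Next I'll work out the fin line.

Run:
```python
from h import *
w=get_image("wrist"); hsv=cv2.cvtColor(w["color"],cv2.COLOR_RGB2HSV)
m=cv2.inRange(hsv,(100,120,40),(130,255,255)); m[:130]=0;m[280:]=0
cv2.imwrite("pics/m.png",m)
# fin centre columns between blue on rows 175..255
pts=[]
for r in range(172,250,4):
    c=np.where(m[r]>0)[0]; g=np.argmax(np.diff(c[(c>290)&(c<350)])); cc=c[(c>290)&(c<350)]; pts.append((r,(cc[g]+cc[g+1])/2,cc[g+1]-cc[g]))
P=np.array(pts); print(P[::4])
k=np.polyfit(P[:,0],P[:,1],1)
a,b=[at_z(w,r,np.polyval(k,r),130) for r in (163,258)]
print(a,b,"angle",np.degrees(np.arctan2(*(a-b)[1::-1])), "mid",(a+b)/2)
# gap at tips
g=cv2.cvtColor(w["color"],cv2.COLOR_RGB2GRAY)
for r in (276,282,290): print(r,hsv[r,240:285:4].tolist())
```

```text
[[172.  319.5  15. ]
 [188.  319.5  15. ]
 [204.  320.5  15. ]
 [220.  321.   14. ]
 [236.  322.   14. ]]
[482.53254599   4.92328003 130.        ] [405.27326074  17.06193589 130.        ] angle -8.929078240423081 mid [443.90290337  10.99260796 130.        ]
276 [[20, 35, 183], [20, 35, 183], [20, 33, 183], [19, 35, 184], [15, 53, 126], [7, 133, 67], [5, 148, 62], [9, 95, 78], [21, 40, 121], [19, 40, 121], [19, 41, 118], [20, 44, 117]]
282 [[20, 34, 185], [19, 35, 184], [20, 35, 182], [15, 58, 114], [4, 152, 62], [5, 152, 62], [5, 155, 61], [5, 158, 63], [60, 13, 20], [21, 49, 136], [20, 47, 148], [20, 47, 145]]
290 [[20, 48, 153], [19, 48, 149], [20, 49, 135], [5, 156, 62], [5, 158, 63], [4, 150, 63], [4, 152, 62], [6, 113, 36], [150, 12, 21], [20, 48, 148], [20, 47, 147], [20, 47, 142]]
```

move_arm --pt "2 -3 -40 0 0 0.04 40" --pt "2 -3 -80 0 0 0.04 40" --pt "2 -3 -115 0 0 0.04 40" --pt "2 -3 -135 0 0 0.04 40" --pt "2 -3 -135 0 0 0.04 40"

```text
t: 9.88
ee_pos: [435.3, 11.4, 96.2]
orientation: [2.039, -2.382, -0.008]
ft_force: [-0.5, 0.6, -0.3]
width: 39.8
```

move_arm --pt "0 0 -5 0 0 0 40" --pt "0 0 -10 0 0 0 40" --pt "0 0 -15 0 0 0 40" --pt "0 0 -15 0 0 0 40"

```text
t: 10.22
ee_pos: [439.1, 11.5, 85.2]
orientation: [-2.042, 2.386, -0.001]
ft_force: [-0.1, -0.4, -0.5]
width: 39.8
```

Run:
```python
from h import *
o=get_obs(); print(o["ee_pos"],o["ft_force"])
w=get_image("wrist"); s=get_image("scene"); save(w,"w7.png")
c=cv2.resize(s["color"][180:340,230:440,::-1],(630,480),interpolation=cv2.INTER_CUBIC)
d=cv2.resize(w["color"][:,:,::-1],(320,240)); c[:240,310:]=d; cv2.imwrite("pics/s7.png",c)
```

```text
[439.08741872  11.537996    85.1962618 ] [-0.06012565 -0.37835457 -0.53256494]
```

View pics/w7.png

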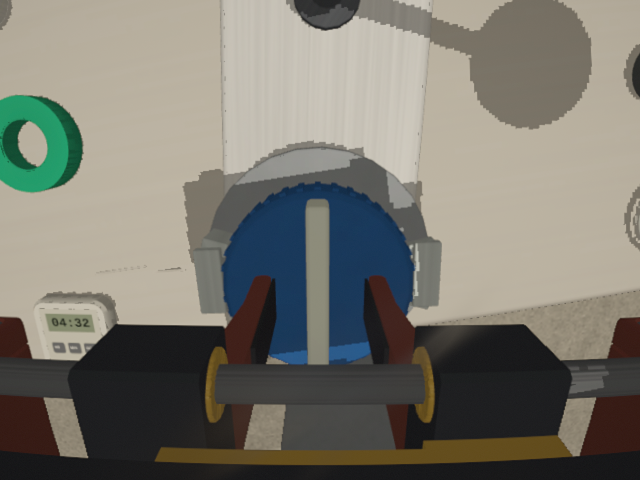

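Wrist view: the fingers (inner faces at columns 275 and 366) straddle the fin (column 318) and are well centred. No contact yet at z 85, so I'll descend gently until I feel the face.

move_arm --pt "0 0 -3 0 0 0 40" --pt "0 0 -6 0 0 0 40" --pt "0 0 -8 0 0 0 40" --pt "0 0 -8 0 0 0 40"

```text
t: 10.65
ee_pos: [438.3, 11.6, 76.5]
orientation: [2.042, -2.387, -0.001]
ft_force: [-0.1, 0.2, -0.5]
width: 40.2
```

move_arm --pt "0 0 -2 0 0 0 40" --pt "0 0 -4 0 0 0 40" --pt "0 0 -4 0 0 0 40"

```text
t: 10.9
ee_pos: [438.4, 11.6, 72.5]
orientation: [2.042, -2.387, -0.001]
ft_force: [-0.4, 0.5, 1.2]
width: 40.1
```

move_arm --pt "0 0 -2 0 0 0 40" --pt "0 0 -3 0 0 0 40" --pt "0 0 -3 0 0 0 40"

```text
t: 11.15
ee_pos: [438.8, 11.6, 70.0]
orientation: [-2.042, 2.387, -0.0]
ft_force: [-2.2, 0.2, 5.9]
width: 40.1
```

Contact is at z ≈ 70 with 5.9 N, matching the 6 N preload, so the tips are 40 mm behind the TCP. Closing on the fin and pressing.

move_arm --pt "0 0 0 0 0 0 0" --pt "0 0 0 0 0 0 0" --pt "0 0 0 0 0 0 0" --pt "0 0 0 0 0 0 0" --pt "0 0 0 0 0 0 0"

```text
t: 11.57
ee_pos: [439.6, 11.7, 70.4]
orientation: [-2.041, 2.386, -0.002]
ft_force: [0.8, 10.2, 6.1]
width: 10.1
```

move_arm --pt "0 0 -2 0 0 0 0" --pt "0 0 -4 0 0 0 0" --pt "0 0 -6 0 0 0 0" --pt "0 0 -6 0 0 0 0"

```text
t: 11.9
ee_pos: [439.7, 12.1, 64.3]
orientation: [-2.041, 2.386, -0.001]
ft_force: [-0.2, 3.6, 8.2]
width: 9.9
```

move_arm --pt "0 0 -1 0 0 0 0" --pt "0 0 -1.5 0 0 0 0" --pt "0 0 -1.5 0 0 0 0"

```text
t: 12.15
ee_pos: [439.8, 12.1, 63.5]
orientation: [-2.041, 2.386, -0.001]
ft_force: [-2.8, 3.6, 15.4]
width: 9.8
```

move_arm --pt "0 0 0 0 0 0.08 0" --pt "0 0 0 0 0 0.16 0" --pt "0 0 0 0 0 0.24 0" --pt "0 0 0 0 0 0.32 0" --pt "0 0 0 0 0 0.32 0"

```text
t: 12.57
ee_pos: [439.8, 12.6, 63.5]
orientation: [-2.398, 2.026, -0.001]
ft_force: [-3.5, 7.4, 15.5]
width: 9.9
```

It's at the stop (15 N) and turning freely. Finishing the twist, then opening and rising.

move_arm --pt "0 0 0 0 0 0.08 0" --pt "0 0 0 0 0 0.16 0" --pt "0 0 0 0 0 0.24 0" --pt "0 0 0 0 0 0.32 0" --pt "0 0 0 0 0 0.32 0"

```text
t: 12.98
ee_pos: [439.6, 13.0, 63.5]
orientation: [-2.689, 1.618, -0.001]
ft_force: [-2.3, 10.5, 15.7]
width: 9.7
```

move_arm --pt "0 0 0 0 0 0 20" --pt "0 0 0 0 0 0 35" --pt "0 0 0 0 0 0 40" --pt "0 0 0 0 0 0 40" --pt "0 0 0 0 0 0 40"

```text
t: 13.4
ee_pos: [441.0, 11.3, 63.6]
orientation: [-2.688, 1.622, -0.006]
ft_force: [1.5, -3.0, 11.2]
width: 38.7
```

move_arm --pt "0 0 10 0 0 0 40" --pt "0 0 25 0 0 0 40" --pt "0 0 60 0 0 0 40" --pt "0 0 100 0 0 0 40" --pt "0 0 140 0 0 0 40"

```text
t: 13.82
ee_pos: [437.7, 11.6, 203.5]
orientation: [2.689, -1.623, -0.003]
ft_force: [1.6, -0.1, -0.5]
width: 40.2
```

move_arm --pt "-20 20 20 0 0 0 40" --pt "-40 45 40 0 0 0 40" --pt "-40 80 50 0 0 0 40" --pt "-40 120 50 0 0 0 40" --pt "-40 120 50 0 0 0 40"

```text
t: 14.23
ee_pos: [399.0, 136.8, 253.7]
orientation: [-2.69, 1.615, -0.002]
ft_force: [0.1, -0.9, 0.3]
width: 40.1
```

Run:
```python
from h import *
o=get_obs(); print(o["t"],o["ee_pos"],o["ft_force"])
s=get_image("scene"); t=get_image("top")
cv2.imwrite("pics/f.png",np.vstack([cv2.resize(s["color"][150:420,210:460,::-1],(800,300*2))]) )
for l,z in dict(lamp_head=180,cap_top=128,beaker_1=0,lead_pot_1=0,vial_1=0,timer=0,tape_roll=0).items():
  for im in (s,t):
    for m in mark_of(im,l)[:2]: print(l,im["shot"],round(m["p"],2),at_z(im,*m["location"],z).round())
```

```text
14.2333 [398.98712627 136.81490094 253.72253315] [ 0.12687003 -0.87535234  0.3207704 ]
lamp_head 21 0.59 [ 533. -161.  180.]
lamp_head 22 0.62 [ 531. -159.  180.]
cap_top 21 0.71 [438.   9. 128.]
cap_top 22 0.95 [440.  19. 128.]
cap_top 22 0.26 [611. 192. 128.]
beaker_1 21 0.62 [ 398. -264.    0.]
beaker_1 22 0.81 [ 411. -269.    0.]
beaker_1 22 0.48 [ 517. -250.    0.]
lead_pot_1 21 0.95 [ 519. -266.    0.]
lead_pot_1 22 0.58 [ 515. -241.    0.]
vial_1 21 0.49 [ 607. -261.    0.]
vial_1 22 0.62 [637. 219.   0.]
vial_1 22 0.58 [ 612. -271.    0.]
timer 21 0.64 [381. 215.   0.]
timer 21 0.53 [ 722. -139.    0.]
tape_roll 21 0.92 [536. 217.   0.]
tape_roll 22 0.82 [543. 211.   0.]
```

View pics/f.png

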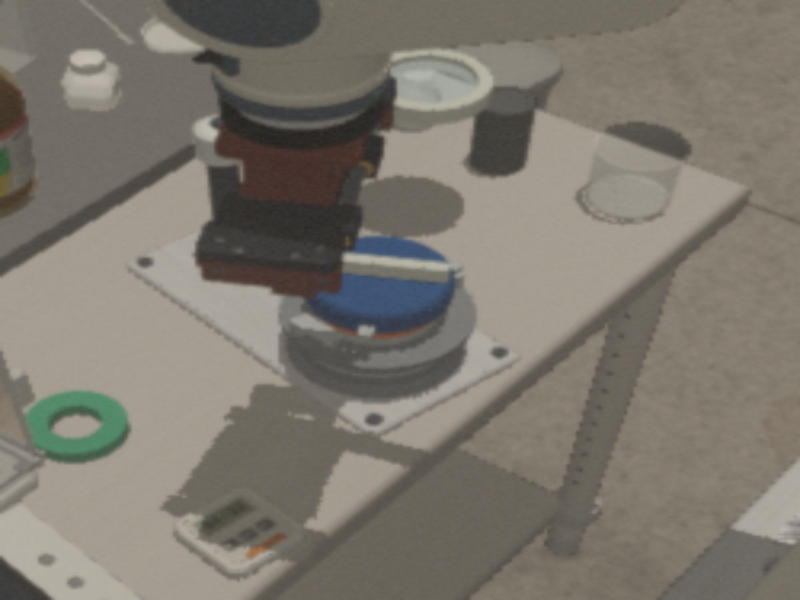

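The cap is up with the orange band showing at about (360, 325) in the crop, and the lug is clear of the hook. The lamp is still swung clear and the bystanders have not moved. The arm touches nothing, so I'm handing in.

```bash
python3 -c "
from workcell import *
print(get_obs()['ft_force']); print(close_job())"
```

```text
[ 0.09571605  0.19054714 -1.01469006]
the job is handed in; nothing more can be done
None
```

The pot is ready for unloading. The lamp is swung clear to the robot's right, and the cap has sprung up with its orange band showing. I handed the job in at about 14 s.

- **Lamp:** I pushed it round to about 1.3 rad. The last pictures put its head at about (532, -160) mm, still clear.
- **Cap:** I gripped the fin, pressed the cap to its stop (about 15 N at the wrist), turned it about 0.64 rad counter-clockwise, opened the fingers and backed off. The last picture shows the orange band below the cap.
- **Bystanders:** In the last picture nothing has toppled, and nothing lay near the gripper's path. The networks' positions match the first ones, mostly within 10 mm. The exception is the lead pot, which came out up to 14 mm off. The two cameras disagree about it in opposite directions, so I take that as measurement noise. After the move, vial_2 was located only by the top camera and the timer only by the scene camera.

**What disagreed:** the fingers really end about 40 mm short of the stated TCP. My first sweep therefore passed over the lamp ring without touching it. Pictures and the contact height on the cap confirmed the offset, and I worked to that height from then on.

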